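# Lay the upright bracket back onto its rest

## Robot

A 7-joint arm with a two-finger parallel gripper is mounted at the origin on a cart in front of the work surface, level with it; the furniture and walls round the work are solid. World frame = base frame: x ahead of the robot, y to its left, z up, the work surface at z = 0. Lengths are in m, angles in rad, forces in N, time in s.
With the tool pointing down it reaches from about 0.425 to 0.875 m from the base axis. Payload 8.4 kg.
Tool frame: the origin (TCP) lies midway between the tips of the shut fingers; the grasp point (between the pads) lies 19 mm behind it; z points along the fingers, y is the line along which they close (so a half turn about z gives the same grasp; the last joint's range is limited). The gripper opens to 87 mm and grips with 3 to 60 N. Pads are 19 mm wide; open, the fingers measure 117 mm over their backs; the gripper's body (75 mm by 190 mm) begins 51 mm behind the grasp point.
Start: joints at [1.017, 0.333, 0.04, 1.465, -0.013, 1.343, -0.059], TCP at [0.286, -0.584, 0.223] pointing down, gripper open.
Joint ranges: [-2.58, 2.58], [-0.38, 2.09], [-1.3, 1.39], [0.25, 2.4], [-1.5, 4.64], [0.08, 2.09], [-2.65, 2.65]. Speed limits (rad/s): [2.22, 2.22, 2.79, 2.79, 3.14, 3.14, 3.14].

## Interface

Orientations are given as a unit quaternion [x, y, z, w].
In Python, from station import sensors, eyes, order, finder gives the robot as it stands.
- The arm moves only by the tool carry_out, never from a script. Its argument "rows" is a list of rows, each a list of 6 numbers: the shift along the world's x, y, z in mm, then the turn, a rotation vector about the world's x, y, z in rad. A call has 1 to 20 rows; each row shifts and turns the commanded pose from where the row before left it; what a row does not reach is not made up. A row lasts 1/8 s, in which the tool goes at most 62.5 mm and 10.7 degrees, less where a joint would pass 70% of its speed; a pose out of reach is approached as far as the arm can. A call with a gripper value outside its range is refused whole. "claw" is the gripper command: -1 is shut, 1 is fully open, values between are in proportion, set as the call begins (left out, the last holds). The fingers move at their own pace and stop on an object; "grip_force" is the grip in N (left out, the last holds). Time passes only in rows, so rows that do not move let the fingers close. It gives the time, the measured TCP pose, the force, the opening and the grip force at its end, in the units of the state.
- sensors.state(): the state, without advancing time (a new reading comes with each control period).
- eyes.read_camera(name): name is "scene" or "top" or "wrist"; returns a dict with "img" (384x512x3 uint8, red, green, blue), "intrinsics" (3x3 intrinsics, pixels), "k1" (the pictures are not rectified: a ray, as slopes to the right and down, at radius r is drawn at 1 + k1 r^2 times it, then the intrinsics apply), "extrinsics" (4x4, takes a point from camera to world coordinates). Camera axes: x right, y up, looking along -z (the intrinsics and any distortion apply to the point x, -y, -z); pixel columns grow to the right and rows downward; lengths in m; the calibration is good to about 2 mm. A picture is of the moment at which its call begins. There is no depth.
- order.finish_job(): hands the job in; it is judged then, once.
Trained networks look in a picture, given as the dict that the camera call returned (one of the last four; its "shot" number tells which), for a name from the list of things; names that differ only in an ending like _2 or _b are one class to them, and where a whole thing is asked for, a point or a joint stands for the part that bears it (a point fixed in the world has none). Each returns a list of dicts, best first, with "confidence" (0 to 1); they miss things now and then, are a little off and sometimes report something else, mostly with a low value. They report only what shows in the picture. A call takes as long as a camera call.
- finder.boxes_of(target, picture): "box" ([left, top, right, bottom] in pixels, round what is visible of it).
- finder.masks_of(target, picture): "pixels" (384x512 bool, what is visible of it) and "box" ([left, top, right, bottom] in pixels, round what is visible of it).
The state is a dict: "clock": time; "joint_positions": joint angles; "dq": joint speeds; "effort": joint torques, N m; "ee_pos": TCP position; "eef_rot": TCP orientation; "force": force on the tool from outside, world axes, zero at the start; "torque": the same for the moment, N m; "opening": finger opening in m; "grip_force": force on a finger pad.
Only numpy, scipy, OpenCV 4.12 (cv2) and the standard library are available. Lean on these libraries where they do the work, as an engineer would, in place of code of your own. Each camera call takes 0.05 s, during which the arm holds its last target. There are 200 camera calls.

## Task

Tip the tall blue bracket back over its round heel, away from its foot plate, until its upright lies on the black rubber bar of the wooden rest, with its heel on the board up by the two brown stop blocks. Work with loosely spread fingertips, one on either side of the upright, and ease it down gently all the way without letting it fall; touch it only lightly, without pinching it, and do not lift its heel off the board. Leave everything else on the bench where it is.

Things in the scene. Friction and masses are not known exactly. Their poses are not given: they have to be found in the camera images.
- bracket: Loose blue bracket, 0.3 to 0.55 kg, standing on its foot on the board. Origin: axis of its round steel heel bar (16 mm diameter, 134 mm long, along y), 8 mm above the board. Its z runs up the upright, its +x out along the foot plate. It is to be tipped over the heel bar to its own -x side, and falls by itself once leaning some 16 degrees that way.
- bracket_top (a point): Middle of the upper end of the bracket's upright, at bracket z = 200 mm. The upright is a plain flat plate, 8 mm thick (x -4 to +4 mm) and 50 mm wide (y); dark hole marks are only on the surface. A touch of 1 to 4 N near this end is enough to tip it and to carry it down.
- bracket_toe (a point): Middle of the free edge of the foot plate, at bracket x = 72 mm. The foot plate is 134 mm wide (y) and 8 mm thick; a small gusset brace joins it to the upright, up to bracket z = 45 mm.
- rest: Fixed lay-down rest. Origin on the bench surface (z = 0); the upright comes down towards its -x. Plywood board 12 mm thick, x -170 to +100 mm, 150 mm wide. At the start the bracket's heel axis is at x = 0 to 12 mm, y within 4 mm, square within 3 degrees.
- rest_stop (a point): Middle between the two brown stop blocks, on the board, at the line of their faces (rest x = -10 mm). Blocks 22 mm high at rest y = -67 to -33 and +33 to +67 mm: the heel bar can roll up against them, its axis then at rest x = -2 mm, while the upright passes between them.
- rest_bar (a point): Middle of the top of the black rubber bar (20 mm diameter, 76 mm long, along y) on a wooden post, at rest x = -120 mm, about 63 mm above the bench. The upright laid on it slopes 22 degrees up from the heel (bracket z 68 degrees from vertical); its last 70 mm stick out beyond the bar, free underneath, the end about 95 mm above the bench.
- glue_bottle: Bystander: white glue bottle with blue nozzle, standing, 67 mm diameter, 200 mm tall; origin under its centre. To be left alone.
- wax_jar: Bystander: jar with grey lid, 62 mm diameter, 64 mm tall; origin under its centre. To be left alone.
- masking_tape: Bystander: roll of masking tape lying flat, 77 mm diameter, 25 mm high; origin under its centre. To be left alone.
- marker: Bystander: white marker with blue cap standing on end, 16 mm diameter, 161 mm tall; origin under its centre. To be left alone.
- screwdriver_yellow: Bystander: yellow-handled screwdriver lying on the bench, 175 mm long, 27 mm high; origin under its centre. To be left alone.

How it is judged:
On the way:
1. the bracket, past its balance point and leaning 29 to 63 degrees, is carried by the fingers (angle between bracket's own z axis and vertical between 0.5 and 1.1 rad and contact force between the fingers and bracket above 0.1 N), for 0.15 s.
At the end, for the whole second after the job is handed in: The bracket lies at rest with its upright on the rubber bar (68 degrees from vertical, within 4.5), its heel bar on the board and by the stop blocks (axis within 18 mm of touching them, 15 mm sideways of the middle, square within 8 degrees) (angle between bracket's own z axis and vertical between 1.10682 and 1.26682 rad and x of bracket in the frame of rest between -0.008 and 0.016 m and y of bracket in the frame of rest between -0.015 and 0.015 m and angle between the y axis of bracket and the y axis of rest, either way round below 0.15 rad and height (world z) of bracket below 0.026 m and contact force between bracket and rest above 0.5 N and linear speed of bracket below 0.02 m/s and angular speed of bracket below 0.1 rad/s).
It fails at once if the bracket falls or is thrown over (turns faster than 3 rad/s) (angular speed of bracket above 3 rad/s).
It fails at once if the heel of the bracket is lifted more than 12 mm off the board (height (world z) of bracket above 0.032 m).
It fails at once if the fingers pinch or press the bracket hard (over 8 N) (contact force between the fingers and bracket above 8 N).
It fails at once if another loose thing on the bench (glue bottle, jar, tape, marker, screwdriver) is moved more than 30 mm (distance of any of glue_bottle, wax_jar, masking_tape, marker, screwdriver_yellow from where it was at the start of the episode above 0.03 m).
It also fails if it takes over 42 s, if anything falls off the work surface, if the arm or the gripper's body presses on something with over 40 N, if the wrist force passes 120 N, or if a joint passes its speed limit or range.

## Working session

There is one attempt and no reset: what is moved stays moved. The work goes in short steps, Python scripts to look and compute and a tool call to move; the robot and the scene stay as the last step left them, time stands still between calls to the robot, and variables do not carry over. Pictures are saved under pics/ and viewed, at most 10 in all, crops included, and the job is handed in when it is done.

Besides the shell and the picture viewer there is one more tool, called after "Emit:" by a JSON object that holds its "op" and its "data". carry_out: Moves the arm, as the interface text tells. Its arguments: {"type":"object","properties":{"rows":{"type":"array"},"claw":{"type":"number"},"grip_force":{"type":"number"}},"required":["rows"]}

```bash
mkdir -p pics
cat > h.py <<'E'
import numpy as np,cv2
from station import sensors,eyes,order,finder
def ray(p,uv):
    K=p["intrinsics"];K=np.array(K);E=np.array(p["extrinsics"])
    d=np.array([(uv[0]-K[0,2])/K[0,0],(uv[1]-K[1,2])/K[1,1]]);s=d.copy()
    for _ in range(20): s=d/(1+p["k1"]*(s@s))
    v=E[:3,:3]@np.array([s[0],-s[1],-1]);return E[:3,3],v
def atz(p,uv,z):
    o,v=ray(p,uv);return o+v*(z-o[2])/v[2]
def proj(p,X):
    K=np.array(p["intrinsics"]);E=np.array(p["extrinsics"])
    c=E[:3,:3].T@(np.array(X)-E[:3,3]);s=np.array([c[0],-c[1]])/-c[2];s=s*(1+p["k1"]*(s@s))
    return np.array([K[0,0]*s[0]+K[0,2],K[1,1]*s[1]+K[1,2]])
E
python3 - <<'E'
from h import *
np.set_printoptions(precision=3,suppress=True)
s=sensors.state();print(s)
ims=[]
for n in("scene","top"):
    p=eyes.read_camera(n);im=p["img"][:,:,::-1].copy();cv2.imwrite(f"pics/{n}0.png",cv2.resize(im,(800,600),interpolation=3))
    print(n,np.array(p["extrinsics"])[:3,3])
    for t in("bracket","bracket_top","bracket_toe","rest","rest_stop","rest_bar","glue_bottle","wax_jar","masking_tape","marker","screwdriver_yellow"):
        try:
            r=finder.boxes_of(t,p)[:2]
            for d in r: 
                b=d["box"];c=[(b[0]+b[2])/2,(b[1]+b[3])/2];print(t,round(d["confidence"],2),np.round(b),atz(p,c,0))
        except Exception as e: print(t,e)
E
```

```text
{'clock': 0.0, 'joint_positions': array([ 1.017,  0.334,  0.04 ,  1.466, -0.013,  1.343, -0.059]), 'dq': array([ 0.001, -0.001,  0.   , -0.001, -0.001, -0.002,  0.   ]), 'effort': array([ -0.001, -65.636,   1.335, -40.38 ,  -0.06 ,   0.045,   0.   ]), 'ee_pos': array([ 0.285, -0.584,  0.222]), 'eef_rot': array([ 0.974,  0.225, -0.   , -0.001]), 'force': array([0.523, 0.326, 0.247]), 'torque': array([ 0.014, -0.028,  0.022]), 'grip_force': 0.0, 'opening': 0.08698742974192855}
scene [-0.252  0.394  0.719]
bracket 0.59 [273. 153. 322. 232.] [ 0.677 -0.251  0.   ]
bracket_top 0.86 [273. 154. 319. 230.] [ 0.682 -0.25   0.   ]
bracket_toe 0.85 [275. 151. 316. 230.] [ 0.692 -0.254  0.   ]
rest 0.67 [219. 196. 327. 258.] [ 0.558 -0.088  0.   ]
rest_stop 0.92 [221. 196. 325. 255.] [ 0.565 -0.094  0.   ]
rest_stop 0.66 [274. 153. 319. 232.] [ 0.681 -0.25   0.   ]
rest_bar 0.6 [224. 197. 324. 253.] [ 0.565 -0.096  0.   ]
glue_bottle 0.62 [222. 196. 326. 256.] [ 0.561 -0.094  0.   ]
glue_bottle 0.59 [320. 130. 347. 188.] [ 0.806 -0.498  0.   ]
wax_jar 0.91 [351. 210. 376. 240.] [ 0.434 -0.321  0
[... 360 characters left out ...]
281. 181. 311. 232.] [ 0.567 -0.168  0.   ]
bracket_toe 0.71 [278. 187. 308. 229.] [ 0.562 -0.157  0.   ]
rest 0.88 [230. 178. 324. 237.] [ 0.564 -0.108  0.   ]
rest_stop 0.77 [222. 178. 316. 237.] [ 0.563 -0.086  0.   ]
rest_stop 0.62 [279. 182. 312. 233.] [ 0.563 -0.165  0.   ]
rest_bar 0.71 [227. 177. 320. 234.] [ 0.57  -0.098  0.   ]
rest_bar 0.39 [277. 181. 310. 229.] [ 0.571 -0.161  0.   ]
glue_bottle 0.55 [350. 162. 388. 183.] [ 0.673 -0.391  0.   ]
wax_jar 0.8 [325. 247. 352. 273.] [ 0.407 -0.295  0.   ]
masking_tape 0.78 [135. 144. 159. 166.] [0.723 0.295 0.   ]
marker 0.38 [270. 128. 273. 144.] [ 0.784 -0.091  0.   ]
screwdriver_yellow 0.62 [189. 256. 219. 301.] [0.347 0.11  0.   ]
```

View pics/scene0.png

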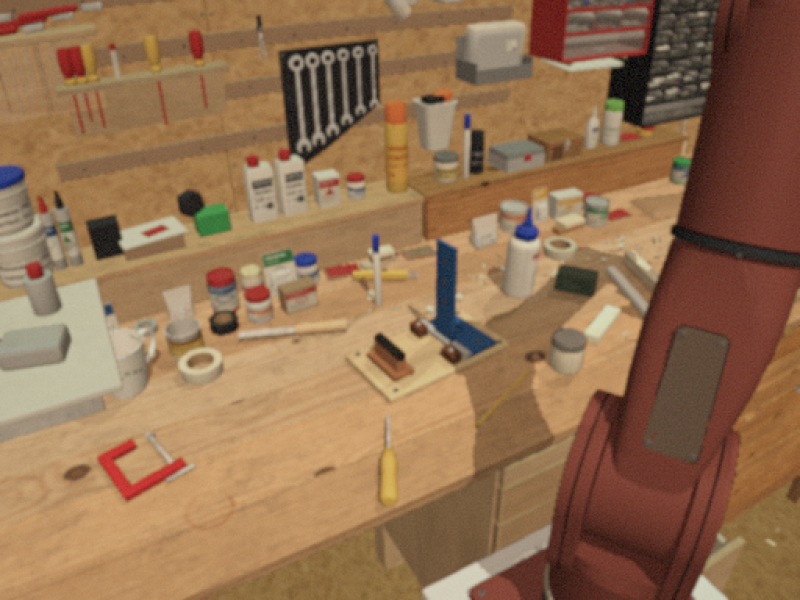

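View pics/top0.png

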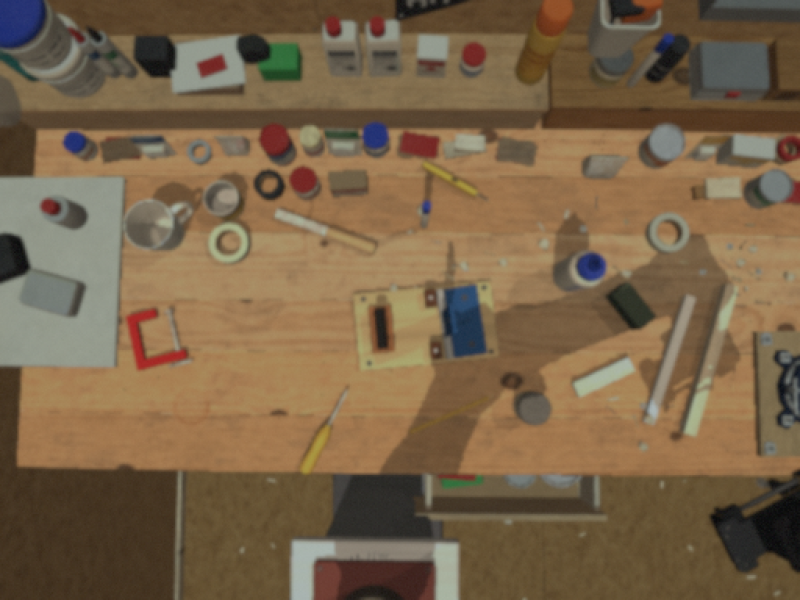

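The scene picture shows the blue bracket upright at about (450,290), the rest with its black bar at (390,345), and brown stop blocks at (418,327) and (452,352). In the top view the rest spans (355,285)–(498,368), with the bar at (380,328), so the bracket must tip towards world +y. The bystanders are clear of the area. Next I need an exact pose.

Run:
```python
from h import *
a=eyes.read_camera("top")["img"][165:245,215:330,::-1]; b=eyes.read_camera("scene")["img"][145:265,210:335,::-1]
A=cv2.resize(a,None,fx=4,fy=4,interpolation=2);B=cv2.resize(b,None,fx=2.6,fy=2.6,interpolation=2)
C=np.zeros((325,790,3),np.uint8);C[:320,:460]=A;C[:312,462:462+325]=B
cv2.imwrite("pics/crop1.png",C)
```

```text
(no output)
```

View pics/crop1.png

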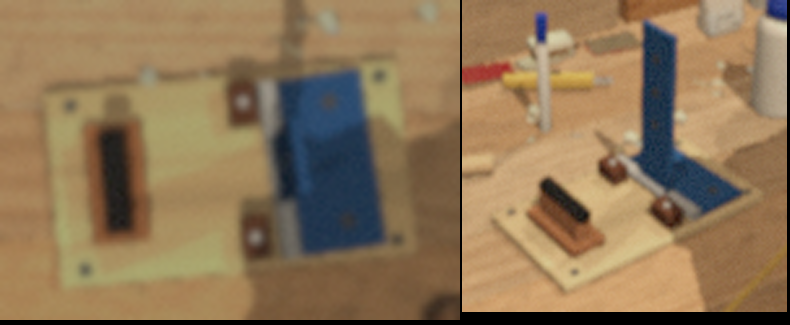

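Run:
```python
from h import *
from scipy.optimize import least_squares
np.set_printoptions(precision=4,suppress=True)
t=eyes.read_camera("top");s=eyes.read_camera("scene")
T=lambda x,y:np.array([215+x/4-.4,165+y/4-.4]);S=lambda x,y:np.array([210+(x-462)/2.6-.3,145+y/2.6-.3])
def W(q,P,z0=0):
    c,n=np.cos(q[2]),np.sin(q[2]);return [q[0]+c*P[0]-n*P[1],q[1]+n*P[0]+c*P[1],P[2]+z0]
# rest x ~ world -y ; rest y ~ world +x
R=[(t,T(43,90),(-.17,.075,.012)),(t,T(397,60),(.1,.075,.012)),(t,T(412,245),(.1,-.075,.012)),(t,T(63,287),(-.17,-.075,.012)),
(t,T(112,128),(-.12,.038,.058)),(t,T(122,230),(-.12,-.038,.058)),
(s,S(491,219),(-.17,.075,.012)),(s,S(570,290),(-.17,-.075,.012)),(s,S(760,193),(.1,-.075,.012))]
f=lambda q,R,z0:np.concatenate([proj(p,W(q,P,z0))-uv for p,uv,P in R])
r=least_squares(f,[.57,-.14,-1.5],args=(R,0));print("rest",r.x,r.fun.round(1))
B=[(t,T(358,68),(.072,.067,0)),(t,T(384,246),(.072,-.067,0)),(s,S(643,21),(0,.025,.2)),(s,S(677,37),(0,-.025,.2)),(s,S(746,192),(.072,-.067,-.002))]
b=least_squares(f,r.x,args=(B,.02));print("brk",b.x,b.fun.round(1))
c,n=np.cos(r.x[2]),np.sin(r.x[2]);d=b.x[:2]-r.x[:2];print("in rest",c*d[0]+n*d[1],-n*d[0]+c*d[1],b.x[2]-r.x[2])
for q,R_,z in((r.x,R,0),(b.x,B,.02)):print([W(q,P,z) for _,_,P in R_][:4])
```

```text
rest [ 0.567  -0.1278 -1.4514] [-0.6  0.7 -0.5 -1.7  1.9  1.5 -0.4  1.  -0.8  0.4 -0.5  1.  -0.7 -2.3
 -1.3 -1.6  1.4 -0.8]
brk [ 0.5616 -0.1284 -1.4062] [-0.2  0.5  0.7  0.2  0.3 -0.5 -0.3 -0.  -0.8 -0. ]
in rest -9.610302370297464e-05 -0.005439777367366363 0.04518445797924597
[[np.float64(0.6212571145937139), np.float64(0.04987212888145992), 0.012], [np.float64(0.6534116802401156), np.float64(-0.21820637437475282), 0.012], [np.float64(0.5044791784311086), np.float64(-0.23607002195608712), 0.012], [np.float64(0.47232461278470683), np.float64(0.032008481300125624), 0.012]]
[[np.float64(0.6395135295525087), np.float64(-0.18845386241166492), 0.02], [np.float64(0.5073237711572898), np.float64(-0.21040534927277868), 0.02], [np.float64(0.5862860899510208), np.float64(-0.1243068463199561), 0.22], [np.float64(0.5369615532363868), np.float64(-0.13249769962634184), 0.22]]
```

The fit puts the bracket at about (0.564, −0.130), yaw about −1.43, so it tips towards (−0.14, 0.99). I'll move above it.

Emit:
{"op": "carry_out", "data": {"rows": [[0,0,35,0,0,0],[0,0,50,0,0,0],[0,0,50,0,0,0],[28,45,0,0,0,-0.05],[28,45,0,0,0,-0.05],[28,45,0,0,0,-0.05],[28,45,0,0,0,-0.05],[28,45,0,0,0,-0.05],[28,45,0,0,0,-0.06],[28,45,0,0,0,0],[28,45,0,0,0,0],[28,45,0,0,0,0],[26,49,0,0,0,0],[0,0,0,0,0,0],[0,0,0,0,0,0]], "claw": 1, "grip_force": 3}}

```text
clock: 3.28
ee_pos: [0.5633, -0.1305, 0.3575]
eef_rot: [0.997, 0.072, -0.0, 0.0]
force: [-0.1, -0.9, 0.7]
opening: 0.0871
grip_force: 0.0
```

Run:
```python
from h import *
np.set_printoptions(precision=4,suppress=True)
s=sensors.state();print(s["clock"],s["ee_pos"],s["eef_rot"],s["joint_positions"],s["force"],s["opening"])
p=eyes.read_camera("wrist");im=p["img"][:,:,::-1].copy()
for z,c in((.22,(0,0,255)),(.02,(0,255,0))):
    for yy in(-.025,.025):
        a=-1.43;X=[.564-np.sin(a)*yy,-.130+np.cos(a)*yy,z];u=proj(p,X);print(u);cv2.circle(im,tuple(int(v) for v in u.round()),2,c,-1)
cv2.imwrite("pics/w1.png",im)
```

```text
3.275 [ 0.5633 -0.1305  0.3575] [ 0.9974  0.0723 -0.0002  0.0002] [ 0.4055  0.169  -0.2988  1.4028  0.05    1.5773 -1.3151] [-0.1048 -0.8524  0.6876] 0.0870760622229997
[256.1985 211.1474]
[256.3701 158.3623]
[256.3465 170.7308]
[256.4552 137.4223]
```

View pics/w1.png

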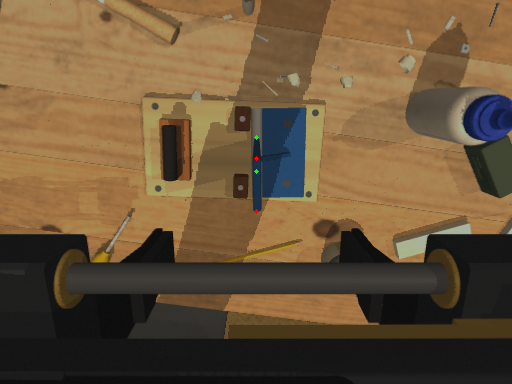

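The wrist view shows the upright's top edge at (256,158)–(256,211), right on the projected marks, so the pose is confirmed. The fingers straddle it left and right, with the rubber bar at (172,152) on the left. I'll narrow the fingers somewhat and descend.

Emit:
{"op": "carry_out", "data": {"rows": [[0,0,-20,0,0,0],[0,0,-20,0,0,0],[0,0,-20,0,0,0],[0,0,-20,0,0,0],[0,0,-20,0,0,0],[0,0,-15,0,0,0],[0,0,-15,0,0,0],[0,0,-15,0,0,0],[0,0,-15,0,0,0],[0,0,-7,0,0,0],[0,0,0,0,0,0],[0,0,0,0,0,0]], "claw": -0.05}}

```text
clock: 4.82
ee_pos: [0.5639, -0.1299, 0.1911]
eef_rot: [0.997, 0.072, 0.0, 0.0]
force: [-0.5, -0.2, 0.3]
opening: 0.0412
grip_force: 0.0
```

Emit:
{"op": "carry_out", "data": {"rows": [[0,0,0,0,0,0],[0,0,0,0,0,0],[0,0,0,0,0,0],[0,0,0,0,0,0]], "claw": -0.42}}

```text
clock: 5.32
ee_pos: [0.5635, -0.1299, 0.1906]
eef_rot: [0.997, 0.072, 0.0, -0.0]
force: [0.4, -0.0, 0.1]
opening: 0.0255
grip_force: 0.0
```

```bash
cat > plan.py <<'E'
# TCP for bracket lean th, tool tilt tau, centred on plate at bracket height s
import numpy as np
u=np.array([-.140,.990,0]);h=np.array([.564,-.130,.02])
def tcp(th,s,off=0,h=h):
    return h+s*(np.sin(th)*u+np.cos(th)*np.array([0,0,1]))+off*(np.cos(th)*u-np.sin(th)*np.array([0,0,1]))
E
python3 - <<'E'
from h import *; from plan import *
np.set_printoptions(precision=4,suppress=True)
s=sensors.state();print(s["clock"],s["ee_pos"],s["force"],s["opening"],s["grip_force"])
p=0;
for d in range(0,76,4):
    x=tcp(np.radians(d),.17);print(d,(x*1000).round(1),((x-p)*1000).round(1));p=x
p=eyes.read_camera("wrist");cv2.imwrite("pics/w2.png",p["img"][:,:,::-1])
E
```

```text
5.325 [ 0.5635 -0.1299  0.1906] [ 0.4222 -0.0181  0.0518] 0.025494877146855267 0.0
0 [ 564. -130.  190.] [ 564. -130.  190.]
4 [ 562.3 -118.3  189.6] [-1.7 11.7 -0.4]
8 [ 560.7 -106.6  188.3] [-1.7 11.7 -1.2]
12 [559.1 -95.  186.3] [-1.6 11.6 -2.1]
16 [557.4 -83.6 183.4] [-1.6 11.4 -2.9]
20 [555.9 -72.4 179.7] [-1.6 11.2 -3.7]
24 [554.3 -61.5 175.3] [-1.5 10.9 -4.4]
28 [552.8 -51.  170.1] [-1.5 10.6 -5.2]
32 [551.4 -40.8 164.2] [-1.4 10.2 -5.9]
36 [550.  -31.1 157.5] [-1.4  9.7 -6.6]
40 [548.7 -21.8 150.2] [-1.3  9.3 -7.3]
44 [547.5 -13.1 142.3] [-1.2  8.7 -7.9]
48 [546.3  -4.9 133.8] [-1.2  8.2 -8.5]
52 [545.2   2.6 124.7] [-1.1  7.6 -9.1]
56 [544.3   9.5 115.1] [-1.   6.9 -9.6]
60 [543.4  15.8 105. ] [ -0.9   6.2 -10.1]
64 [542.6  21.3  94.5] [ -0.8   5.5 -10.5]
68 [541.9  26.   83.7] [ -0.7   4.8 -10.8]
72 [541.4  30.1  72.5] [ -0.6   4.  -11.2]
```

View pics/w2.png

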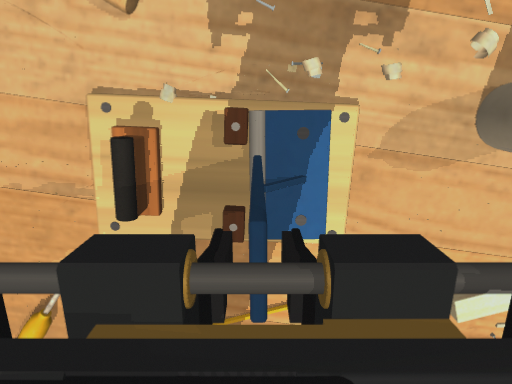

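The picture shows the upright at (258,240), centred between the two fingertips with a gap on either side. I'll start tipping, with the tool turning along with the plate.

Emit:
{"op": "carry_out", "data": {"rows": [[-0.6,3.9,0,-0.023,-0.0033,0],[-0.6,3.9,-0.2,-0.023,-0.0033,0],[-0.5,3.9,-0.2,-0.023,-0.0033,0],[-0.6,3.9,-0.3,-0.023,-0.0033,0],[-0.6,3.9,-0.4,-0.023,-0.0033,0],[-0.5,3.9,-0.5,-0.023,-0.0033,0],[-0.6,3.9,-0.6,-0.023,-0.0033,0],[-0.5,3.9,-0.7,-0.023,-0.0033,0],[-0.5,3.8,-0.8,-0.023,-0.0033,0]]}}

```text
clock: 6.5
ee_pos: [0.5585, -0.0946, 0.1869]
eef_rot: [0.992, 0.072, 0.007, 0.105]
force: [-0.6, -0.0, -0.0]
opening: 0.0251
grip_force: 0.1
```

Emit:
{"op": "carry_out", "data": {"rows": [[-0.6,3.8,-0.9,-0.023,-0.0033,0],[-0.5,3.8,-1,-0.023,-0.0033,0],[-0.5,3.8,-1,-0.023,-0.0033,0],[-0.5,3.7,-1.1,-0.023,-0.0033,0],[-0.5,3.7,-1.2,-0.023,-0.0033,0],[-0.5,3.8,-1.4,-0.023,-0.0033,0],[0,0,0,0,0,0]]}}

```text
clock: 7.38
ee_pos: [0.5552, -0.0713, 0.1799]
eef_rot: [0.982, 0.072, 0.012, 0.173]
force: [0.6, 0.5, 1.1]
opening: 0.0251
grip_force: 0.3
```

Run:
```python
from h import *
np.set_printoptions(precision=4,suppress=True)
s=sensors.state();print(s["clock"],s["ee_pos"],s["eef_rot"],s["joint_positions"],s["force"],s["opening"],s["grip_force"])
a=eyes.read_camera("wrist")["img"][:,:,::-1]; b=eyes.read_camera("scene")["img"][110:270,190:350,::-1]
C=np.zeros((384,790,3),np.uint8);C[:,:400]=cv2.resize(a[:,56:456],(400,384));C[:,405:785]=cv2.resize(b,(380,384),interpolation=2)
cv2.imwrite("pics/w3.png",C)
```

```text
7.375 [ 0.5552 -0.0713  0.1799] [0.9822 0.0721 0.012  0.173 ] [ 0.1574  0.1812 -0.3779  1.8022  0.4411  1.2307 -1.8019] [0.6338 0.5491 1.0729] 0.025067599968558275 0.34756099339574575
```

View pics/w3.png

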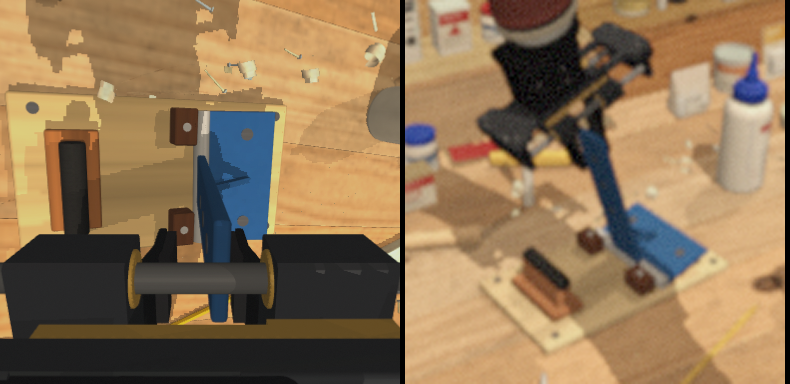

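The bracket now leans about 16° on the foot-side finger, with the upright at (215,250) in the wrist view and a gap to the left finger. I'll narrow the gap a little so it crosses over softly, then carry on slowly.

Emit:
{"op": "carry_out", "data": {"rows": [[0,0,0,0,0,0],[0,0,0,0,0,0],[-0.5,3.7,-1.4,-0.017,-0.0024,0],[-0.5,3.6,-1.5,-0.017,-0.0024,0],[-0.5,3.6,-1.5,-0.017,-0.0024,0],[-0.5,3.5,-1.7,-0.017,-0.0024,0],[-0.5,3.5,-1.7,-0.017,-0.0024,0],[-0.5,3.5,-1.8,-0.017,-0.0024,0],[0,0,0,0,0,0],[0,0,0,0,0,0]], "claw": -0.53}}

```text
clock: 8.72
ee_pos: [0.5525, -0.051, 0.1707]
eef_rot: [0.972, 0.07, 0.016, 0.223]
force: [0.7, 1.0, 0.3]
opening: 0.0204
grip_force: 0.1
```

Run:
```python
from h import *
np.set_printoptions(precision=4,suppress=True)
s=sensors.state();print(s["clock"],s["ee_pos"],s["eef_rot"],s["joint_positions"],s["force"],s["opening"],s["grip_force"])
a=eyes.read_camera("wrist")["img"][:,:,::-1]; b=eyes.read_camera("scene")["img"][110:270,190:350,::-1]
C=np.zeros((384,790,3),np.uint8);C[:,:400]=cv2.resize(a[:,56:456],(400,384));C[:,405:785]=cv2.resize(b,(380,384),interpolation=2)
cv2.imwrite("pics/w4.png",C)
```

```text
8.725 [ 0.5525 -0.051   0.1707] [0.9721 0.0705 0.0155 0.2233] [ 0.0729  0.2073 -0.4017  1.8268  0.5527  1.2631 -1.9593] [0.7306 1.0234 0.3369] 0.0203871237628628 0.0899247930783531
```

View pics/w4.png

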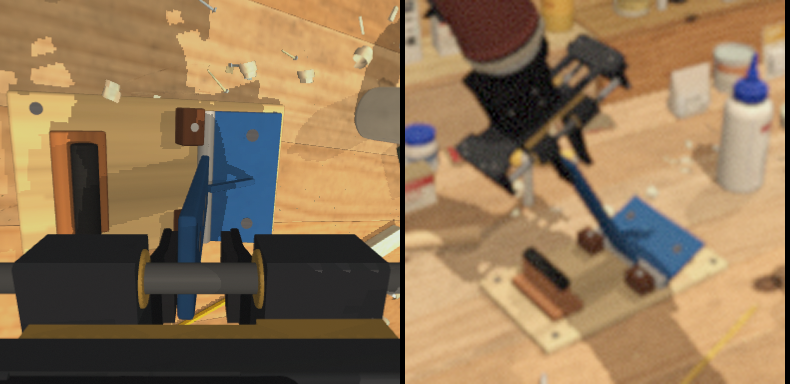

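The upright has crossed over gently. It now rests on the left, lower-side finger at (185,260), leaning about 30°, with the heel at the blocks. I'll keep carrying it down.

Emit:
{"op": "carry_out", "data": {"rows": [[-0.5,3.4,-1.9,-0.012,-0.0017,0],[-0.5,3.4,-2,-0.012,-0.0017,0],[-0.4,3.4,-2,-0.012,-0.0017,0],[-0.5,3.3,-2.2,-0.012,-0.0017,0],[-0.5,3.2,-2.2,-0.012,-0.0017,0],[-0.4,3.2,-2.3,-0.012,-0.0017,0],[-0.4,3.1,-2.4,-0.012,-0.0017,0],[-0.5,3.1,-2.4,-0.012,-0.0017,0],[-0.4,3.1,-2.5,-0.012,-0.0017,0],[0,0,0,0,0,0]], "claw": -0.48}}

```text
clock: 10.07
ee_pos: [0.5481, -0.0211, 0.1503]
eef_rot: [0.958, 0.07, 0.019, 0.276]
force: [0.3, 0.1, -0.2]
opening: 0.0225
grip_force: 0.2
```

Emit:
{"op": "carry_out", "data": {"rows": [[-0.4,2.9,-2.6,-0.012,-0.0017,0],[-0.4,2.9,-2.6,-0.012,-0.0017,0],[-0.4,2.9,-2.7,-0.012,-0.0017,0],[-0.4,2.7,-2.8,-0.012,-0.0017,0],[-0.4,2.7,-2.8,-0.012,-0.0017,0],[-0.4,2.8,-2.9,-0.012,-0.0017,0],[0,0,0,0,0,0]], "claw": -0.42}}

```text
clock: 10.95
ee_pos: [0.5457, -0.0043, 0.1338]
eef_rot: [0.948, 0.069, 0.021, 0.311]
force: [-0.2, 0.6, -0.4]
opening: 0.0255
grip_force: 0.3
```

Run:
```python
from h import *
np.set_printoptions(precision=4,suppress=True)
s=sensors.state();print(s["clock"],s["ee_pos"],s["eef_rot"],s["joint_positions"],s["force"],s["opening"],s["grip_force"])
a=eyes.read_camera("wrist")["img"][:,:,::-1]; b=eyes.read_camera("scene")["img"][110:270,190:350,::-1]
C=np.zeros((384,790,3),np.uint8);C[:,:400]=cv2.resize(a[:,56:456],(400,384));C[:,405:785]=cv2.resize(b,(380,384),interpolation=2)
cv2.imwrite("pics/w5.png",C)
```

```text
10.95 [ 0.5457 -0.0043  0.1338] [0.9477 0.0693 0.0213 0.3107] [-0.1017  0.3235 -0.4321  1.854   0.7336  1.3526 -2.2557] [-0.1589  0.5956 -0.427 ] 0.025480720650066527 0.2563765455079192
```

View pics/w5.png

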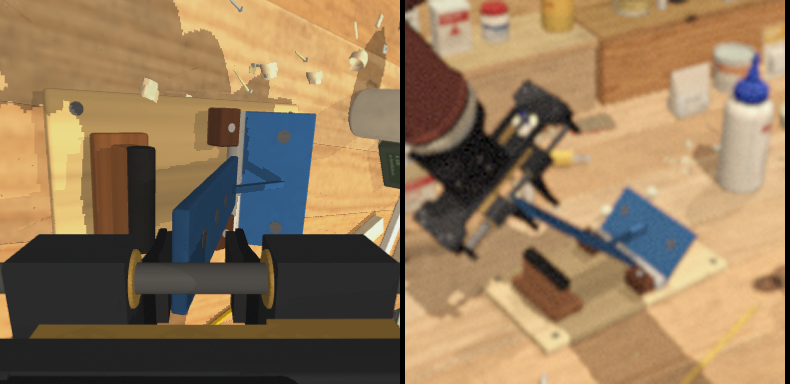

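The bracket leans about 50°, with the upright still on the left finger at (180,260) and nearly no force. On to the last part.

Emit:
{"op": "carry_out", "data": {"rows": [[-0.4,2.6,-3,-0.01,-0.0014,0],[-0.4,2.5,-3,-0.01,-0.0014,0],[-0.3,2.5,-3.1,-0.01,-0.0014,0],[-0.4,2.3,-3.1,-0.01,-0.0014,0],[-0.3,2.3,-3.2,-0.01,-0.0014,0],[-0.3,2.3,-3.3,-0.01,-0.0014,0],[-0.3,2.1,-3.3,-0.01,-0.0014,0],[-0.3,2.1,-3.4,-0.01,-0.0014,0],[-0.3,2.1,-3.4,-0.01,-0.0014,0],[0,0,0,0,0,0]], "claw": -0.36}}

```text
clock: 12.3
ee_pos: [0.5427, 0.0164, 0.105]
eef_rot: [0.933, 0.068, 0.024, 0.353]
force: [0.6, 0.7, -1.4]
opening: 0.0278
grip_force: 0.3
```

Emit:
{"op": "carry_out", "data": {"rows": [[-0.3,1.9,-3.4,-0.01,-0.0014,0],[-0.3,1.8,-3.5,-0.01,-0.0014,0],[-0.2,1.8,-3.6,-0.01,-0.0014,0],[-0.2,1.6,-3.6,-0.01,-0.0014,0],[-0.2,1.6,-3.6,-0.01,-0.0014,0],[0,0,0,0,0,0]]}}

```text
clock: 13.05
ee_pos: [0.5415, 0.025, 0.0873]
eef_rot: [0.923, 0.068, 0.026, 0.377]
force: [-0.2, 0.3, -0.8]
opening: 0.028
grip_force: 0.4
```

Run:
```python
from h import *
np.set_printoptions(precision=4,suppress=True)
s=sensors.state();print(s["clock"],s["ee_pos"],s["eef_rot"],s["joint_positions"],s["force"],s["opening"],s["grip_force"])
a=eyes.read_camera("wrist")["img"][:,:,::-1]; b=eyes.read_camera("scene")["img"][120:260,200:340,::-1]
C=np.zeros((384,790,3),np.uint8);C[:,:400]=cv2.resize(a[:,56:456],(400,384));C[:,405:785]=cv2.resize(b,(380,384),interpolation=2)
cv2.imwrite("pics/w6.png",C)
```

```text
13.05 [0.5415 0.025  0.0873] [0.9234 0.0675 0.0257 0.3769] [-0.2371  0.4714 -0.4224  1.8516  0.8501  1.4278 -2.4672] [-0.2052  0.2935 -0.7694] 0.027971610814447337 0.402722671860829
```

View pics/w6.png

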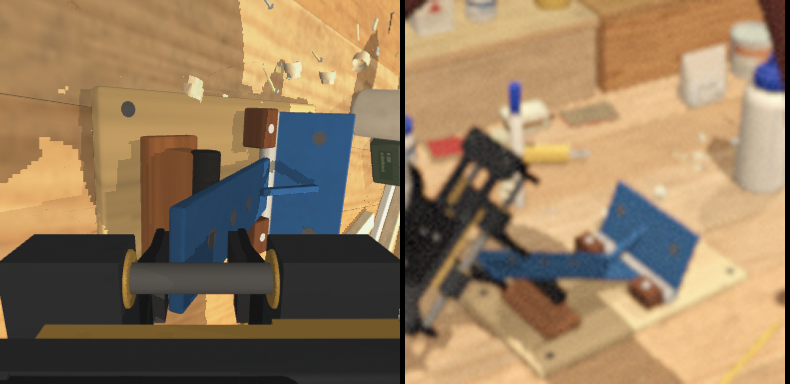

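The upright is nearly on the bar at (205,165), and its end is still on the lower finger. I'll lower the last few mm while spreading the fingers a little.

Emit:
{"op": "carry_out", "data": {"rows": [[-0.1,1,-2,0,0,0],[-0.1,1,-2,0,0,0],[0,0,0,0,0,0]], "claw": -0.3}}

```text
clock: 13.52
ee_pos: [0.5415, 0.0267, 0.0837]
eef_rot: [0.923, 0.067, 0.026, 0.377]
force: [0.5, -0.1, -0.9]
opening: 0.0304
grip_force: 0.3
```

Emit:
{"op": "carry_out", "data": {"rows": [[-0.1,1,-2,0,0,0],[-0.1,1,-2,0,0,0],[0,0,0,0,0,0]], "claw": -0.22}}

```text
clock: 13.9
ee_pos: [0.5412, 0.0288, 0.0797]
eef_rot: [0.923, 0.067, 0.026, 0.377]
force: [0.3, 0.3, -0.4]
opening: 0.0336
grip_force: 0.0
```

Emit:
{"op": "carry_out", "data": {"rows": [[0,0.5,-1.5,0,0,0],[0,0.5,-1.5,0,0,0],[0,0,0,0,0,0]], "claw": -0.12}}

```text
clock: 14.28
ee_pos: [0.5413, 0.0297, 0.0767]
eef_rot: [0.923, 0.067, 0.026, 0.377]
force: [-0.8, 0.2, -0.6]
opening: 0.0381
grip_force: 0.0
```

Run:
```python
from h import *
a=eyes.read_camera("wrist")["img"][:,:,::-1]; b=eyes.read_camera("scene")["img"][120:260,200:340,::-1]
C=np.zeros((384,790,3),np.uint8);C[:,:400]=cv2.resize(a[:,56:456],(400,384));C[:,405:785]=cv2.resize(b,(380,384),interpolation=2)
cv2.imwrite("pics/w7.png",C)
```

```text
(no output)
```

View pics/w7.png

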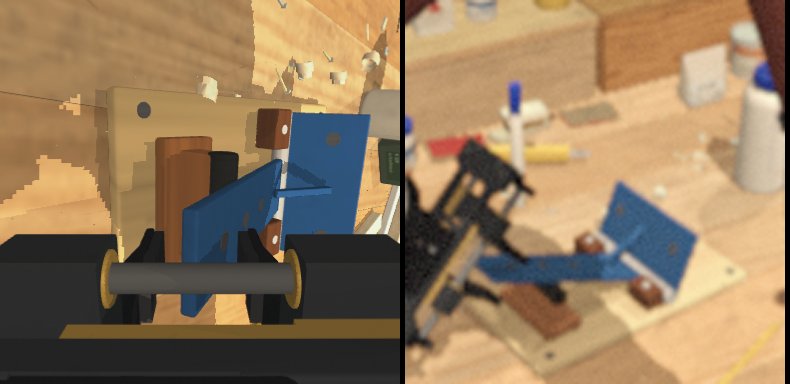

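The pad force is 0, and the upright lies on the bar with its end at (190,300), clear of both fingers. I'll withdraw along the tool axis.

Emit:
{"op": "carry_out", "data": {"rows": [[-0.5,3.5,3.6,0,0,0],[-0.5,3.5,3.6,0,0,0],[-1,6.9,7.2,0,0,0],[-1,6.9,7.2,0,0,0],[-1,6.9,7.2,0,0,0],[-1,6.9,7.2,0,0,0],[-1,6.9,7.2,0,0,0],[-1,6.9,7.2,0,0,0],[-2,13.8,14.4,0,0,0],[-2,13.8,14.4,0,0,0],[0,0,20,0,0,0],[0,0,20,0,0,0],[0,0,0,0,0,0],[0,0,0,0,0,0]]}}

```text
clock: 16.12
ee_pos: [0.5302, 0.1051, 0.1959]
eef_rot: [0.923, 0.067, 0.026, 0.377]
force: [-1.3, 0.7, -0.2]
opening: 0.0384
grip_force: 0.0
```

Run:
```python
from h import *
from scipy.optimize import least_squares
np.set_printoptions(precision=4,suppress=True)
s=sensors.state();print(s["clock"],s["ee_pos"],s["force"])
# predicted vs. seen mask outline for the laid-down bracket
p=eyes.read_camera("scene");r=[.567,-.1278,-1.4514];c,n=np.cos(r[2]),np.sin(r[2]);th=np.radians(68)
def bp(x,y,z):
    X=-.002+np.cos(th)*x-np.sin(th)*z;Z=.02+np.sin(th)*x+np.cos(th)*z
    return [r[0]+c*X-n*y,r[1]+n*X+c*y,Z]
im=p["img"][:,:,::-1].copy()
for P in((0,.025,.2),(0,-.025,.2),(.072,.067,0),(.072,-.067,0),(0,.067,0),(0,-.067,0)):
    u=proj(p,bp(*P));print(P,u.round(1));cv2.circle(im,tuple(int(v) for v in u.round()),1,(0,0,255),-1)
cv2.imwrite("pics/end.png",cv2.resize(im[120:270,200:350],None,fx=4,fy=4,interpolation=2))
m=finder.masks_of("bracket",p)[:1]
for d in m: print(d["confidence"],d["box"])
```

```text
16.125 [0.5302 0.1051 0.1959] [-1.2821  0.6942 -0.1752]
(0, 0.025, 0.2) [222.2 213.2]
(0, -0.025, 0.2) [232.4 222.3]
(0.072, 0.067, 0) [276.1 184.1]
(0.072, -0.067, 0) [305.9 204.4]
(0, 0.067, 0) [268.8 205.7]
(0, -0.067, 0) [297.5 227.3]
0.89 [225.7, 185.4, 309.7, 231.9]
```

View pics/end.png

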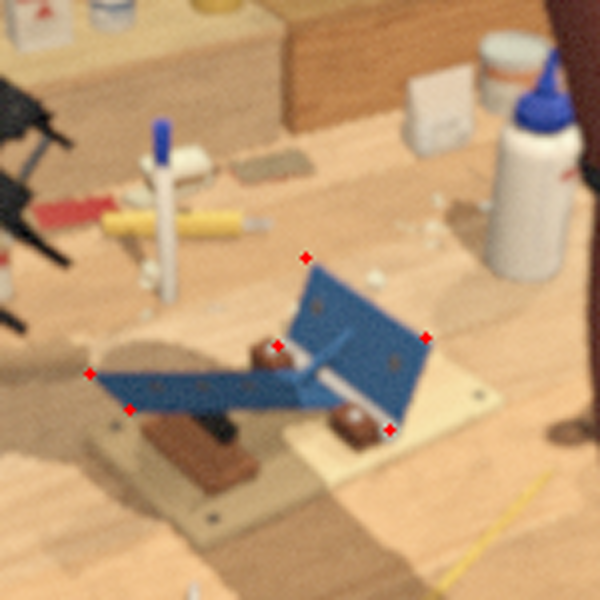

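The last view shows the upright on the bar, its end at (95,375)–(130,408), and the heel at the blocks. All of it is within about 2 px of the prediction. I'm handing in.

```bash
python3 -c "
from h import *
print(order.finish_job())"
```

```text
the job is handed in; nothing more can be done
None
```

The bracket was eased down onto the rubber bar with its heel by the stop blocks, nothing else was touched, and the job is handed in (no verdict was returned); I viewed 11 pictures, one over the limit of 10.

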